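Set the notched pin fixture and seat the long drill plate

TASK

Set up the notched pin fixture for the longer drill plate: lift the release bar and, holding it up, slide the carriage out of its parking slot to the notch where the two pins stand as far apart as the long plate's two holes, then let go so that the bar drops fully into that notch. Then pick up the long plate and lower it over both pins until it lies flush on both seats. Leave the short plate, the brass offcut, the dial gauge and the spanner where they lie.

Things in the scene. Friction and masses are not known exactly. Their poses are not given: they have to be found in the camera images.
- fixture: Notched pin fixture, fixed to the bench: dark steel base 277 x 64 x 8 mm with a fixed seat block at one end and a sliding carriage. Origin on the bench, on the centre line, 70 mm from the fixed pin; x runs along the rail from the fixed pin towards the carriage (base from -95 to +182 mm), y across, z up. With the pins 140 mm apart the origin is half-way between them.
- fixed_pin (a point): Tip of the fixed pin, 56 mm above the bench: steel, 9 mm diameter, 14 mm tall, tapered tip, on an aluminium seat block 36 mm along x by 44 mm across, whose flat top is 42 mm above the bench.
- carriage_pin (a point): Tip of the carriage's pin, 56 mm above the bench: same pin, same seat size and height as the fixed one. It moves with the carriage along the fixture's x. Between the two seats nothing stands higher than 28 mm.
- carriage (a joint): Travel of the carriage along the fixture's +x, 0 to 0.120 m: the pins stand 60 mm + travel apart. Starts in the parking slot (0 to 0.04 m), which the lowered release bar cannot leave; then 4 notches, at 0.06, 0.08, 0.10 and 0.12 m, each holding it with about 1 mm play. Slides lightly (under 2 N if slow) while the bar is up.
- release_bar (a joint): Lift of the release bar, m: 0 fully down (in a notch or the parking slot), 0.020 at its upper stop. Its cross pin clears the rack teeth when lifted more than 12 mm. A spring pulls it down with 5 to 6 N, besides its 0.12 kg. Let go within about 7 mm of a notch it draws the carriage into that notch and drops fully.
- bar_grip (a point): Centre of the release bar's grip: dark steel upright slab, 50 mm along the fixture's x, 12 mm thick (y), 26 mm tall, centre 73 mm above the bench when down. 50 mm beyond the carriage pin (fixture +x); the carriage goes along with it. Its underside is 10 mm above the carriage top, which is 44 mm wide. Axes as the fixture's.
- long_plate_mid (a point): Long drill plate, loose, 0.2 to 0.45 kg: steel, 170 x 44 x 8 mm, two 12 mm through holes on its long centre line 140 mm apart (70 mm either side of the middle); on top an aluminium grip rib 60 mm long (x), 12 mm thick (y), 30 mm tall. Point at the middle, 19 mm above its underside; x along the plate, z up. Fits either way round.
- short_plate_mid (a point): Short drill plate, the one not wanted: 130 x 44 x 8 mm, holes 100 mm apart, the same rib. Point at the middle, 19 mm above its underside. To be left where it lies.
- brass: Standing brass round offcut, 28 mm diameter, 38 mm tall, loose; origin at the centre of its underside. To be left alone.
- gauge: Dial indicator lying on the bench, 58 x 117 x 18 mm, loose; origin under its middle. To be left alone.
- spanner: Spanner lying on the bench, 28 x 169 x 8 mm, long along its y, loose; origin under its middle. To be left alone.
- long_plate: The same long drill plate, with its origin at the centre of its underside, 19 mm below its mid point. Seated flush it is 42 mm above the bench.
There are look-alikes about, which are no part of the job. What is shaped like the long_plate but red is not meant.

How it is judged:
By the outcome, as a careful person would: the job done as asked, in the order asked, and still so for the second after the job is handed in, with the robot touching nothing.
It also fails if it takes over 54 s, if anything falls off the work surface, if the arm or the gripper's body presses on something with over 40 N, if the wrist force passes 120 N, or if a joint passes its speed limit or range.

ROBOT

A 6-joint arm with a two-finger parallel gripper is mounted at the origin on a cart in front of the work surface, level with it; the furniture and walls round the work are solid. World frame = base frame: x ahead of the robot, y to its left, z up, the work surface at z = 0. Lengths are in mm, angles in rad, forces in N, time in s.
With the tool pointing down it reaches from about 225 to 725 mm from the base axis. Payload 3.1 kg.
Tool frame: the origin (TCP) lies midway between the tips of the shut fingers; the grasp point (between the pads) lies 19 mm behind it; z points along the fingers, y is the line along which they close (so a half turn about z gives the same grasp; the last joint's range is limited). The gripper opens to 85 mm and grips with 20 to 120 N. Pads are 22 mm wide; open, the fingers measure 114 mm over their backs; the gripper's body (76 mm by 85 mm) begins 54 mm behind the grasp point. The pads swing forward as they close: fully open they stand 13 mm farther back than shut.
Start: joints at [0.997, 0.048, 0.099, 1.622, 0, 1.443], TCP at [226.375, 473.679, 231.312] pointing down, gripper open.
Joint ranges: [-2.91, 2.91], [-0.99, 1.94], [-1.21, 1.42], [-2.12, 2.29], [-1.49, 1.47], [-3.14, 3.14]. Speed limits (rad/s): [2.79, 2.79, 3.14, 3.14, 3.14, 3.14].

INTERFACE

Orientations are given as a rotation vector (axis times angle).
In Python, from rig import robot gives the robot as it stands.
- The arm moves only by the tool move_arm, never from a script. Its argument "plan" is text: rows parted by semicolons, each of 7 numbers parted by spaces: the shift along the tool's x, y, z in cm, then the turn, a rotation vector about the tool's x, y, z in degrees, then the opening, from 0 (shut) to 1 (fully open). A call has 1 to 5 rows; each row shifts and turns the commanded pose from where the row before left it, along the tool's axes as they then stand; what a row does not reach is not made up. A row lasts 1/12 s, in which the tool goes at most 41.7 mm and 7.16 degrees, less where a joint would pass 70% of its speed; a pose out of reach is approached as far as the arm can. A call with a gripper value outside its range is refused whole. The fingers move at their own pace and stop on an object; "squeeze" is the grip in N (left out, the last holds). Time passes only in rows, so rows that do not move let the fingers close. It gives the time, the measured TCP pose, the force, the opening and the grip force at its end, in the units of the state.
- robot.get_obs(): the state, without advancing time (a new reading comes with each control period).
- robot.capture(name): name is "scene" or "top" or "wrist"; returns a dict with "pixels" (384x512x3 uint8, blue, green, red), "mtx" (3x3 intrinsics, pixels), "T" (4x4, takes a point from camera to world coordinates); the wrist camera has in their place "mount" (4x4, takes a point from camera to tool coordinates, whose origin is the TCP and whose axes are the flange's). Camera axes: x right, y up, looking along -z (the intrinsics and any distortion apply to the point x, -y, -z); pixel columns grow to the right and rows downward; lengths in mm; the calibration is good to about 2 mm. A picture is of the moment at which its call begins: read the wrist's pose just before it. There is no depth.
- robot.close_job(): hands the job in; it is judged then, once.
Trained networks look in a picture, given as the dict that the camera call returned (one of the last four; its "shot" number tells which), for a name from the list of things; names that differ only in an ending like _2 or _b are one class to them, and where a whole thing is asked for, a point or a joint stands for the part that bears it (a point fixed in the world has none). Each returns a list of dicts, best first, with "score" (0 to 1); they miss things now and then, are a little off and sometimes report something else, mostly with a low value. They report only what shows in the picture. A call takes as long as a camera call. They do not tell look-alikes from the thing itself.
- robot.regions_of(picture, query): "region" (384x512 bool, what is visible of it) and "extent" ([left, top, right, bottom] in pixels, round what is visible of it).
- robot.pinpoint(picture, query): "centre" ([column, row] in pixels: a listed point, or the origin of a listed thing).
The state is a dict: "clock": time; "joints": joint angles; "joint_vel": joint speeds; "joint_torque": joint torques, N m; "tcp_pos": TCP position; "ee_rot": TCP orientation; "contact_force": force on the tool from outside, world axes, zero at the start; "moment": the same for the moment, N m; "opening": finger opening in mm; "finger_force": force on a finger pad.
Only numpy, scipy, OpenCV 4.12 (cv2) and the standard library are available. Lean on these libraries where they do the work, as an engineer would, in place of code of your own. Each camera call takes 0.05 s, during which the arm holds its last target. There are 200 camera calls.

## Working session

There is one attempt and no reset: what is moved stays moved. The work goes in short steps, Python scripts to look and compute and a tool call to move; the robot and the scene stay as the last step left them, time stands still between calls to the robot, and variables do not carry over. Pictures are saved under pics/ and viewed, at most 10 in all, crops included, and the job is handed in when it is done.

Besides the shell and the picture viewer there is one more tool, called after "Emit:" by a JSON object that holds its "name" and its "arguments", one argument or row to a line. move_arm: Moves the arm, as the interface text tells. Its arguments: {"type":"object","properties":{"plan":{"type":"string"},"squeeze":{"type":"number"}},"required":["plan"]}

```bash
mkdir -p pics; ls
cat > h.py <<'E'
import numpy as np, cv2
from scipy.spatial.transform import Rotation as R
from rig import robot
def save(p,n,box=None,s=1):
    im=p["pixels"]
    if box: im=im[box[1]:box[3],box[0]:box[2]]
    cv2.imwrite("pics/"+n,cv2.resize(im,None,fx=s,fy=s,interpolation=cv2.INTER_CUBIC))
def camT(p,o=None):
    if "T" in p: return np.array(p["T"])
    T=np.eye(4);T[:3,:3]=R.from_rotvec(o["ee_rot"]).as_matrix();T[:3,3]=o["tcp_pos"]
    return T@np.array(p["mount"])
def pix2w(p,uv,z,o=None):
    T=camT(p,o);K=np.array(p["mtx"])
    d=np.linalg.inv(K)@np.array([uv[0],uv[1],1.]);d=T[:3,:3]@(d*[1,-1,-1]);c=T[:3,3]
    return c+d*(z-c[2])/d[2]
def w2pix(p,X,o=None):
    T=np.linalg.inv(camT(p,o));q=(T[:3,:3]@np.array(X)+T[:3,3])*[1,-1,-1]
    q=np.array(p["mtx"])@q;return q[:2]/q[2]
E
python3 - <<'E'
from h import *
np.set_printoptions(precision=1,suppress=True)
o=robot.get_obs();print(o)
for c in("top","scene"):
    p=robot.capture(c);save(p,c+"0.png");print(c,p.keys(),np.array(p["T"])[:3,3])
    for q,z in(("fixed_pin",56),("carriage_pin",56),("bar_grip",73),("long_plate_mid",19),("short_plate_mid",19),("brass",0),("gauge",0),("spanner",0),("fixture",0)):
        for r in robot.pinpoint(p,q)[:3]: print(q,round(r["score"],2),np.array(r["centre"]),pix2w(p,r["centre"],z))
a=cv2.imread("pics/top0.png");b=cv2.imread("pics/scene0.png")
cv2.imwrite("pics/both.png",np.vstack([a,b]))
E
```

```text
pics
{'clock': 0.0, 'joints': array([ 1. ,  0. ,  0.1,  1.6, -0. ,  1.4]), 'joint_vel': array([ 0., -0.,  0., -0., -0.,  0.]), 'joint_torque': array([  0. , -33.9,  32. ,   0. ,  -0. ,   0. ]), 'tcp_pos': array([226. , 473.2, 230.1]), 'ee_rot': array([-0.7, -3.1,  0. ]), 'contact_force': array([-0.1,  0.3, -0.5]), 'moment': array([ 0. , -0. , -0.1]), 'finger_force': 0.0, 'opening': 85.60200042262124}
top dict_keys(['pixels', 'mtx', 'T', 'shot']) [ 516.6 -284.5 1311.4]
fixed_pin 0.62 [131.  252.4] [399.  56.  56.]
bar_grip 0.42 [120.2 196.7] [550.2  82.4  73. ]
long_plate_mid 0.97 [386.6 193.4] [ 562.7 -652.1   19. ]
brass 0.53 [332.3 200.5] [ 542.7 -502.1    0. ]
gauge 0.75 [169.8 123. ] [764.5 -35.7   0. ]
spanner 0.73 [199.5 250.4] [ 399.8 -123.6    0. ]
fixture 0.75 [131.1 230. ] [457.3  71.7   0. ]
scene dict_keys(['pixels', 'mtx', 'T', 'shot']) [  108.7 -1004.9   707.4]
fixed_pin 0.91 [139.7 164.5] [394.8  61.1  56. ]
fixed_pin 0.64 [269.2 223.2] [ 555.6 -384.    56. ]
carriage_pin 0.88 [164.5 156.2] [475.8  62.8  56. ]
long_plate_mid 0.7 [216.6 242.4] [ 433.1 -333.4   19. ]
long_plate_mid 0.58 [345.2 306.2] [ 556.1 -653.8   19. ]
short_plate_mid 0.67 [268.2 222. ] [ 581.7 -343.3   19. ]
brass 0.62 [296.5 271.1] [ 546.4 -506.5    0. ]
gauge 0.51 [257.2 153. ] [773.8  -8.7   0. ]
spanner 0.53 [165.4 207.7] [ 394.4 -108.3    0. ]
fixture 0.64 [164.7 173.4] [464.7  56.1   0. ]
```

```bash
python3 -c "
import cv2,numpy as np
a=cv2.imread('pics/top0.png');b=cv2.imread('pics/scene0.png')
cv2.imwrite('pics/t1.png',cv2.resize(a,(800,600)));cv2.imwrite('pics/s1.png',cv2.resize(b,(800,600)))"
```

```text
(no output)
```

View pics/t1.png

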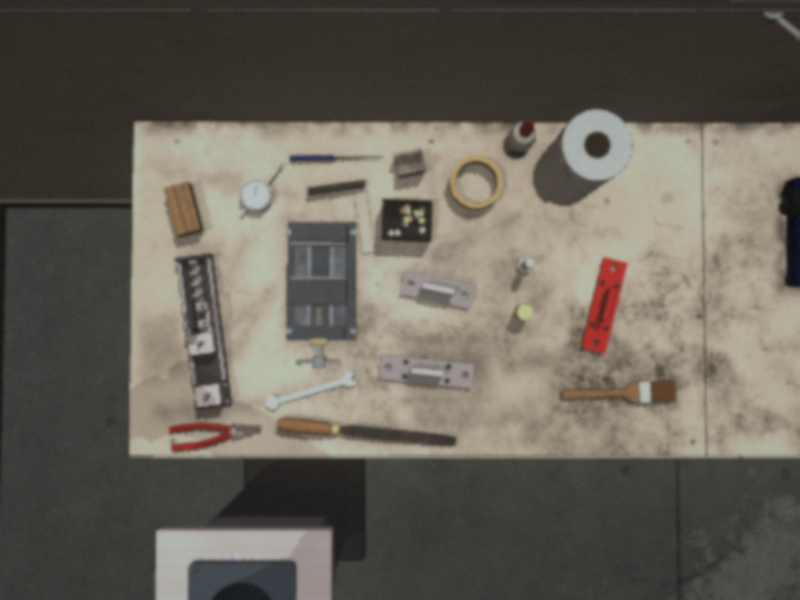

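View pics/s1.png

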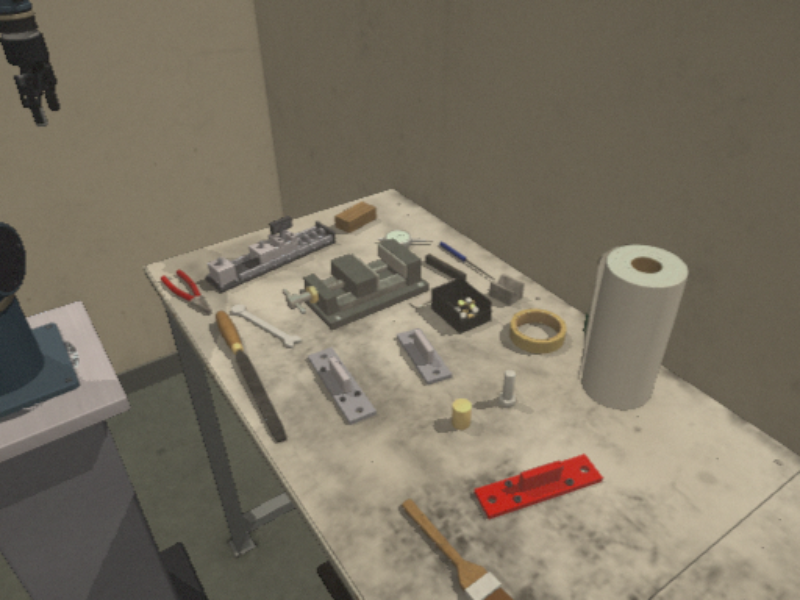

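```bash
cat >> h.py <<'E'
def delta(o,pos,yaw):
    """tool-frame shift (cm) and turn (deg) to TCP pos, pointing down, tool x at yaw (deg) in world"""
    M=R.from_rotvec(o["ee_rot"]); y=np.radians(yaw)
    tx=np.array([np.cos(y),np.sin(y),0]);tz=np.array([0,0,-1.]);G=np.column_stack([tx,np.cross(tz,tx),tz])
    d=M.inv().apply(np.array(pos)-o["tcp_pos"])/10
    r=np.degrees((M.inv()*R.from_matrix(G)).as_rotvec())
    print("shift cm",d.round(2),"turn deg",r.round(2),"tcp",np.round(o["tcp_pos"],1),"yaw",tyaw(o).round(2))
def tyaw(o):
    x=R.from_rotvec(o["ee_rot"]).as_matrix()[:,0];return np.degrees(np.arctan2(x[1],x[0]))
E
python3 - <<'E'
from h import *
np.set_printoptions(precision=2,suppress=True)
p=robot.capture("wrist");print(p["mount"],p["mtx"])
o=robot.get_obs();print(R.from_rotvec(o["ee_rot"]).as_matrix(),o["joints"])
for yw in(0,180): delta(o,[500,70,300],yw)
p=robot.capture("top");save(p,"crop1.png",(225,160,425,270),4)
for q in("long_plate","short_plate"):
    for r in robot.regions_of(p,q):
        m=r["region"].astype(np.uint8);c=max(cv2.findContours(m,0,2)[0],key=cv2.contourArea)
        b=cv2.minAreaRect(c);bp=cv2.boxPoints(b)
        w=[pix2w(p,u,4)[:2] for u in bp];print(q,r["score"],b,pix2w(p,b[0],4),np.linalg.norm(w[0]-w[1]),np.linalg.norm(w[1]-w[2]))
E
```

```text
[[   0.      0.96    0.27   68.39]
 [   1.     -0.     -0.      0.61]
 [  -0.      0.27   -0.96 -141.55]
 [   0.      0.      0.      1.  ]] [[267.38   0.   252.63]
 [  0.   267.38 193.12]
 [  0.     0.     1.  ]]
[[-0.9   0.43 -0.  ]
 [ 0.43  0.9  -0.  ]
 [-0.   -0.   -1.  ]] [ 1.    0.05  0.1   1.62 -0.    1.44]
shift cm [-42.09 -24.63  -6.87] turn deg [ -0.     0.   154.46] tcp [226.4 473.7 231.3] yaw 154.46
shift cm [-42.09 -24.63  -6.87] turn deg [ -0.    -0.   -25.54] tcp [226.4 473.7 231.3] yaw 154.46
long_plate 0.68 ((272.4167785644531, 237.22116088867188), (59.64274597167969, 15.474255561828613), 6.581944942474365) [ 437.95 -330.92    4.  ] 43.844414718820886 169.49878471816214
long_plate 0.58 ((386.0096435546875, 194.89137268066406), (16.38424301147461, 58.94024658203125), 14.534454345703125) [ 559.02 -654.64    4.  ] 168.5743251657738 46.71230814651779Traceback (most recent call last):
  File "<stdin>", line 8, in <module>
ValueError: it knows: bar_grip, brass, carriage, carriage_pin, fixed_pin, fixture, gauge, long_plate, long_plate_mid, release_bar, short_plate_mid, spanner
```

View pics/crop1.png

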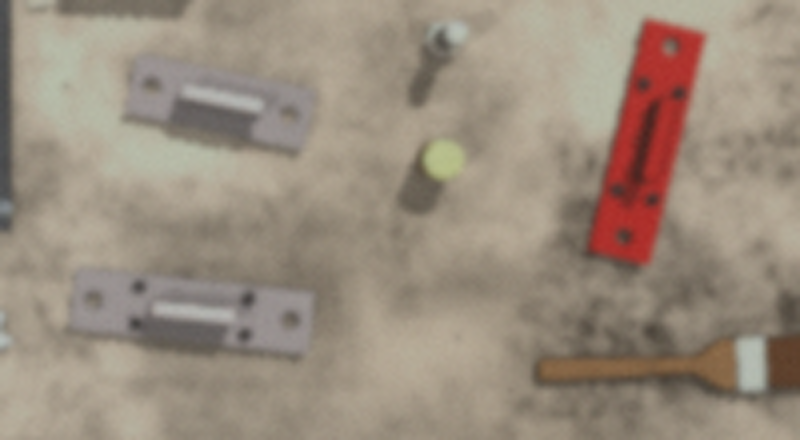

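The long plate is the grey one at top pixel (272,237), measured at 169 x 44 mm. Things it could be taken for are the short grey plate at (280,186) and the red one at (386,195). The crop confirms the choice. I'm moving over the fixture now.

Emit:
{"name": "move_arm", "arguments": {
  "plan": "-3.05 -2.03 0.63 0 0 0 1; -3.05 -2.03 0.63 0 0 0 1; -3.05 -2.03 0.63 0 0 0 1; -3.05 -2.03 0.63 0 0 0 1; -3.05 -2.03 0.63 0 0 0 1",
  "squeeze": 60
}}

```text
clock: 1.57
tcp_pos: [320.7, 315.0, 199.6]
ee_rot: [0.693, 3.064, 0.001]
contact_force: [1.3, 0.7, -0.2]
opening: 85.4
finger_force: 0.0
```

Emit:
{"name": "move_arm", "arguments": {
  "plan": "-3.05 -2.03 0.63 0 0 0 1; -3.05 -2.03 0.63 0 0 0 1; -3.05 -2.03 0.63 0 0 0 1; -3.05 -2.03 0.63 0 0 0 1; -3.05 -2.03 0.63 0 0 0 1"
}}

```text
clock: 1.98
tcp_pos: [414.7, 157.4, 168.3]
ee_rot: [0.694, 3.063, 0.001]
contact_force: [1.0, 0.0, 0.1]
opening: 85.4
finger_force: 0.0
```

Emit:
{"name": "move_arm", "arguments": {
  "plan": "-3.05 -2.03 0.63 0 0 0 1; -3.05 -2.03 0.63 0 0 0 1; -3.05 -2.03 0.63 0 0 0 1; 0 0 0 0 0 -6.1 1; 0 0 0 0 0 -6.1 1"
}}

```text
clock: 2.4
tcp_pos: [470.8, 62.4, 148.6]
ee_rot: [-0.364, -3.119, 0.0]
contact_force: [-0.3, -0.3, 0.4]
opening: 85.8
finger_force: 0.0
```

Emit:
{"name": "move_arm", "arguments": {
  "plan": "0 0 0 0 0 -6.1 1; 0 0 0 0 0 -6.1 1; 0 0 0 0 0 -6.1 1; 0 0 0 0 0 0 1; 0 0 0 0 0 0 1"
}}

```text
clock: 2.82
tcp_pos: [470.4, 64.6, 149.5]
ee_rot: [-0.132, 3.139, 0.0]
contact_force: [0.0, 0.5, -0.8]
opening: 85.6
finger_force: 0.0
```

```bash
cat > look.py <<'E'
from h import *
import sys
np.set_printoptions(precision=1,suppress=True)
o=robot.get_obs();p=robot.capture("wrist");print(o["tcp_pos"],tyaw(o),o["contact_force"])
for a in sys.argv[2:]:
    q,z=a.split(":")
    for r in robot.pinpoint(p,q)[:2]: print(q,round(r["score"],2),np.array(r["centre"]),pix2w(p,r["centre"],float(z),o))
save(p,sys.argv[1],None,1.5)
E
python3 look.py w1.png fixed_pin:56 carriage_pin:56 bar_grip:73 fixture:0
```

```text
[470.4  64.6 149.5] -175.19757503869306 [ 0.   0.5 -0.8]
fixed_pin 0.87 [252.7 110.6] [397.3  58.6  56. ]
carriage_pin 0.47 [253.4 110.1] [396.9  59.2  56. ]
bar_grip 0.94 [261.6 271. ] [538.2  78.8  73. ]
fixture 0.74 [256.5 177.9] [467.1  68.8   0. ]
```

View pics/w1.png

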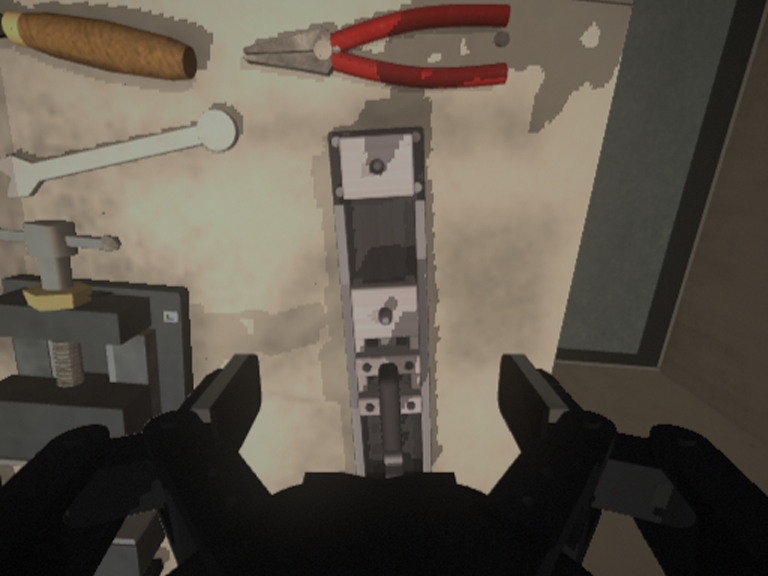

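Run:
```python
from h import *
np.set_printoptions(precision=1,suppress=True)
o=robot.get_obs();p=robot.capture("wrist")
f=pix2w(p,(251.7,110),56,o);c=pix2w(p,(257,209.5),56,o);g=pix2w(p,(261.3,271.5),73,o)
print(f,c,g)
for a in(c,g):
    d=a-f;print(np.linalg.norm(d[:2]),np.degrees(np.arctan2(d[1],d[0])))
t=robot.capture("top");s=robot.capture("scene")
for P in(t,s):
  for q in ("fixture",):
    for r in robot.regions_of(P,q)[:2]:
      m=r["region"].astype(np.uint8);k=max(cv2.findContours(m,0,2)[0],key=cv2.contourArea);b=cv2.minAreaRect(k)
      bp=cv2.boxPoints(b);w=[pix2w(P,u,8)[:2] for u in bp];print(r["score"],b,w)
# wrist: fixture base edges
hsv=cv2.cvtColor(p["pixels"],6)
for r in robot.pinpoint(p,"bar_grip"):print(r)
for r in robot.regions_of(p,"bar_grip")[:1]:print(r["score"],r["extent"])
for r in robot.regions_of(p,"fixture")[:1]:
    m=r["region"]
    for row in range(100,225,15):
        x=np.where(m[row])[0]
        if len(x):print(row,x[0],x[-1],pix2w(p,((x[0]+x[-1])/2,row),8,o))
```

```text
[396.9  57.7  56. ] [484.5  70.1  56. ] [538.7  78.7  73. ]
88.52021966884007 8.059396618511629
143.354071981368 8.442418796417948
0.56 ((130.03009033203125, 211.6564178466797), (98.46566009521484, 24.317127227783203), 82.47618103027344) [array([643.8, 127.6]), array([653.1,  59.1]), array([376.4,  19.3]), array([367.3,  87.3])]
0.78 ((171.13510131835938, 158.84783935546875), (28.382301330566406, 85.29589080810547), 65.34410095214844) [array([382.4, 169. ]), array([706.3, 244.7]), array([649.7,  55.1]), array([361.2,   8.6])]
{'centre': [261.4, 271.3], 'score': 0.71}
0.56 [254.8, 243.5, 266.0, 299.7]
100 220 282 [386.3  55.9   8. ]
115 222 281 [400.6  57.6   8. ]
130 222 282 [415.4  59.4   8. ]
145 224 283 [430.5  62.3   8. ]
160 225 281 [446.2  63.1   8. ]
175 226 283 [462.3  66.1   8. ]
190 227 284 [478.9  68.7   8. ]
205 228 284 [496.1  70.8   8. ]
220 230 284 [513.8  73.5   8. ]
```

Fixed pin at about (397,58), carriage pin at about (485,70) (gap ≈ 88 mm, parked), grip at about (536,78), fixture yaw ≈ 8.15°. Next I descend onto the bar.

Emit:
{"name": "move_arm", "arguments": {
  "plan": "-3.35 0.39 0 0 0 -3.35 1; -3.35 0 0 0 0 0 1; 0 0 3.1 0 0 0 1; 0 0 3.0 0 0 0 1; 0 0 2.0 0 0 0 1"
}}

```text
clock: 3.88
tcp_pos: [536.1, 76.3, 65.7]
ee_rot: [0.227, -3.131, -0.0]
contact_force: [-0.9, -1.0, -0.7]
opening: 85.1
finger_force: 0.0
```

Run:
```python
from h import *
np.set_printoptions(precision=1,suppress=True)
o=robot.get_obs();delta(o,[536.5,78,58],188.15)
p=robot.capture("wrist");save(p,"w2.png",None,1.5)
for q,z in(("fixed_pin",56),("carriage_pin",56),("bar_grip",73)):
    for r in robot.pinpoint(p,q)[:2]: print(q,round(r["score"],2),np.array(r["centre"]),pix2w(p,r["centre"],z,o))
```

```text
shift cm [-0.1  0.2  0.8] turn deg [ 0.  -0.2  0.2] tcp [536.1  76.3  65.7] yaw -171.69
carriage_pin 0.79 [255.3 156.7] [489.8  71.1  56. ]
bar_grip 0.59 [252.1 249.8] [538.9  76.5  73. ]
```

View pics/w2.png

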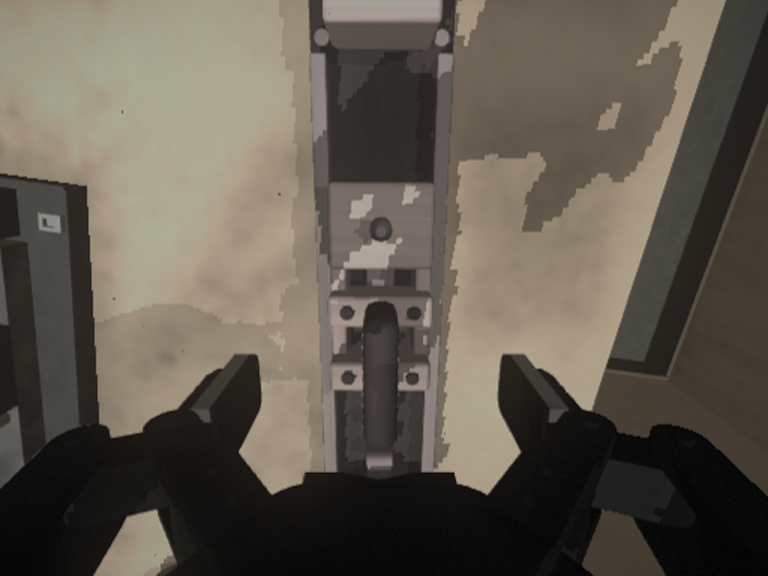

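The bar runs upright in the image at column ~380/1.5, midway between the fingers, and the pin is at (380,229). It's aligned, so descend and close.

Emit:
{"name": "move_arm", "arguments": {
  "plan": "0 0.05 0.75 0 0 0 1; 0 0 0 0 0 0 0; 0 0 0 0 0 0 0; 0 0 0 0 0 0 0; 0 0 0 0 0 0 0",
  "squeeze": 70
}}

```text
clock: 4.5
tcp_pos: [537.1, 76.7, 61.9]
ee_rot: [-0.227, 3.132, -0.0]
contact_force: [0.0, -0.5, 0.2]
opening: 38.9
finger_force: 0.0
```

Emit:
{"name": "move_arm", "arguments": {
  "plan": "0 0 0 0 0 0 0; 0 0 0 0 0 0 0; 0 0 0 0 0 0 0; 0 0 0 0 0 0 0; 0 0 0 0 0 0 0"
}}

```text
clock: 4.92
tcp_pos: [536.9, 76.7, 61.5]
ee_rot: [-0.227, 3.132, -0.0]
contact_force: [0.2, -0.6, 2.9]
opening: 10.6
finger_force: 68.8
```

Run:
```python
from h import *
np.set_printoptions(precision=1,suppress=True)
o=robot.get_obs();p=robot.capture("wrist");print(o["tcp_pos"],tyaw(o),o["opening"],o["finger_force"],o["contact_force"])
for q,z in(("fixed_pin",56),("carriage_pin",56),("bar_grip",73)):
    for r in robot.pinpoint(p,q)[:2]: print(q,round(r["score"],2),np.array(r["centre"]),pix2w(p,r["centre"],z,o))
```

```text
[536.9  76.7  61.5] -171.709927403404 10.571858038818052 68.8436758518219 [ 0.2 -0.6  2.9]
carriage_pin 0.6 [254.9 157.1] [490.3  71.2  56. ]
bar_grip 0.58 [255.  251.7] [538.4  78.3  73. ]
```

Emit:
{"name": "move_arm", "arguments": {
  "plan": "0 0 -0.55 0 0 0 0; 0 0 -0.55 0 0 0 0; 0 0 -0.55 0 0 0 0; 0 0 0 0 0 0 0; 0 0 0 0 0 0 0"
}}

```text
clock: 5.53
tcp_pos: [535.8, 76.6, 76.7]
ee_rot: [0.227, -3.132, 0.0]
contact_force: [-1.2, -0.4, -7.1]
opening: 10.5
finger_force: 68.1
```

Run:
```python
from h import *
np.set_printoptions(precision=1,suppress=True)
o=robot.get_obs();p=robot.capture("wrist");print(o["tcp_pos"],tyaw(o),o["opening"],o["finger_force"],o["contact_force"])
save(p,"w3.png",None,1.5)
for q,z in(("fixed_pin",56),("carriage_pin",56),("bar_grip",90)):
    for r in robot.pinpoint(p,q)[:2]: print(q,round(r["score"],2),np.array(r["centre"]),pix2w(p,r["centre"],z,o))
```

```text
[535.8  76.6  76.7] -171.69752153488758 10.548862540481329 68.10632944107056 [-1.2 -0.4 -7.1]
carriage_pin 0.66 [255.  151.4] [487.9  71.1  56. ]
bar_grip 0.74 [254.1 252.1] [536.7  77.6  90. ]
```

Emit:
{"name": "move_arm", "arguments": {
  "plan": "-0.5 0 0 0 0 0 0; -0.5 0 0 0 0 0 0; -0.5 0 0 0 0 0 0; -0.5 0 0 0 0 0 0; -0.5 0 0 0 0 0 0"
}}

```text
clock: 6.15
tcp_pos: [561.8, 80.3, 77.3]
ee_rot: [0.227, -3.133, 0.0]
contact_force: [-1.0, -1.1, -6.5]
opening: 10.9
finger_force: 68.1
```

Emit:
{"name": "move_arm", "arguments": {
  "plan": "-0.5 0 0 0 0 0 0; -0.5 0 0 0 0 0 0; -0.5 0 0 0 0 0 0; -0.5 0 0 0 0 0 0; -0.5 0 0 0 0 0 0"
}}

```text
clock: 6.57
tcp_pos: [586.5, 83.8, 77.4]
ee_rot: [0.227, -3.133, 0.001]
contact_force: [-1.3, -1.5, -5.0]
opening: 10.6
finger_force: 68.1
```

Emit:
{"name": "move_arm", "arguments": {
  "plan": "0 0 0 0 0 0 0; 0 0 0 0 0 0 0; 0 0 0 0 0 0 0"
}}

```text
clock: 6.82
tcp_pos: [586.3, 83.7, 77.6]
ee_rot: [-0.227, 3.133, -0.001]
contact_force: [1.4, -3.1, -6.6]
opening: 10.6
finger_force: 68.1
```

Run:
```python
from h import *
np.set_printoptions(precision=1,suppress=True)
o=robot.get_obs();p=robot.capture("wrist");print(o["tcp_pos"],tyaw(o),o["opening"],o["finger_force"],o["contact_force"])
for q,z in(("fixed_pin",56),("carriage_pin",56),("bar_grip",90)):
    for r in robot.pinpoint(p,q)[:2]: print(q,round(r["score"],2),np.array(r["centre"]),pix2w(p,r["centre"],z,o))
for c in("top","scene"):
  p=robot.capture(c)
  for q,z in(("fixed_pin",56),("carriage_pin",56)):
    for r in robot.pinpoint(p,q)[:2]: print(c,q,round(r["score"],2),np.array(r["centre"]),pix2w(p,r["centre"],z))
```

```text
[586.3  83.7  77.6] -171.70168710562234 10.627963622364176 68.14395904541016 [ 1.4 -3.1 -6.6]
carriage_pin 0.55 [253.8 149.7] [537.6  77.4  56. ]
carriage_pin 0.3 [254.3 254.2] [607.3  88.   56. ]
bar_grip 0.56 [252.8 253.3] [588.4  84.2  90. ]
top fixed_pin 0.69 [130.5 252.2] [399.5  57.4  56. ]
top carriage_pin 0.59 [124.  201.1] [538.6  76.9  56. ]
top carriage_pin 0.33 [275.5 239.7] [ 434.4 -337.5   56. ]
scene fixed_pin 0.75 [143.  165.1] [401.7  52.1  56. ]
scene fixed_pin 0.31 [181.2 148.8] [538.2  74.5  56. ]
scene carriage_pin 0.83 [179.4 148.9] [533.2  77.3  56. ]
```

Emit:
{"name": "move_arm", "arguments": {
  "plan": "0 0 0 0 0 0 1; 0 0 0 0 0 0 1; 0 0 0 0 0 0 1; 0 0 0 0 0 0 1; 0 0 0 0 0 0 1"
}}

```text
clock: 7.73
tcp_pos: [586.5, 84.5, 78.5]
ee_rot: [-0.228, 3.131, 0.001]
contact_force: [-0.3, 0.1, 0.7]
opening: 70.7
finger_force: 0.0
```

Emit:
{"name": "move_arm", "arguments": {
  "plan": "0 0 0 0 0 0 1; 0 0 -2.5 0 0 0 1; 2 0 -3.5 0 0 0 1; 2.5 0 -3 0 0 0 1; 3 0 -1 0 0 0 1"
}}

```text
clock: 8.15
tcp_pos: [514.2, 73.2, 182.7]
ee_rot: [-0.227, 3.125, -0.0]
contact_force: [1.1, -0.3, 2.0]
opening: 85.4
finger_force: 0.0
```

Emit:
{"name": "move_arm", "arguments": {
  "plan": "3 0 0 0 0 0 1; 2.5 0 0 0 0 0 1; 0 0 0 0 0 0 1; 0 0 0 0 0 0 1"
}}

```text
clock: 8.48
tcp_pos: [456.6, 65.2, 177.8]
ee_rot: [-0.227, 3.132, 0.0]
contact_force: [0.7, -0.4, 0.2]
opening: 85.3
finger_force: 0.0
```

```bash
python3 look.py w4.png fixed_pin:56 carriage_pin:56 bar_grip:73 bar_grip:86
```

```text
[456.6  65.2 177.8] -171.69595708960426 [ 0.7 -0.4  0.2]
fixed_pin 0.62 [254.2 123.8] [395.3  57.9  56. ]
carriage_pin 0.74 [254.1 254.4] [532.4  78.   56. ]
bar_grip 0.71 [255.9 307.5] [586.7  87.9  73. ]
bar_grip 0.71 [255.9 307.5] [576.3  86.2  86. ]
```

View pics/w4.png

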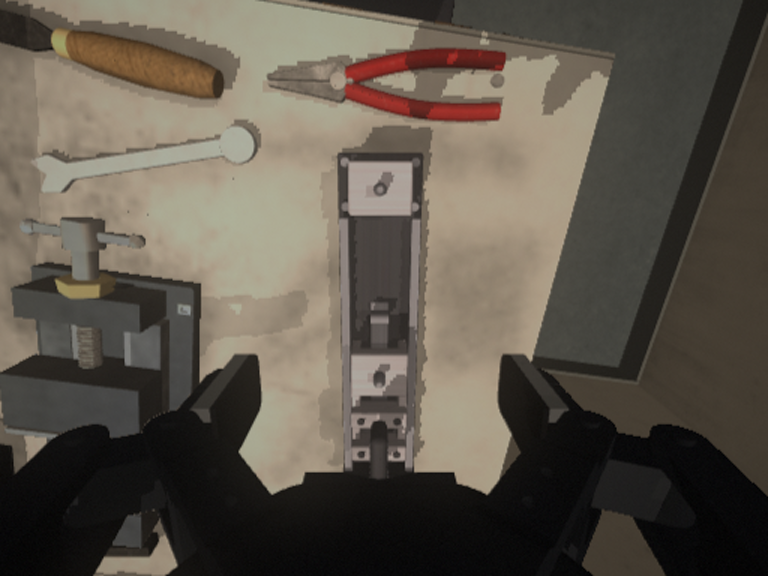

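The pins stand about 139 mm apart (notch 0.08). The grip-to-pin offset is the same as when the bar was down at the start, so the bar has dropped. On to the long plate.

Emit:
{"name": "move_arm", "arguments": {
  "plan": "0.74 -3.9 0 0 0 0 1; 0.74 -3.9 0 0 0 0 1; 0.74 -3.9 0 0 0 0 1; 0.74 -3.9 0 0 0 0 1; 0.74 -3.9 0 0 0 0 1"
}}

```text
clock: 9.15
tcp_pos: [449.3, -135.0, 177.4]
ee_rot: [-0.229, 3.133, -0.0]
contact_force: [0.6, 0.5, -0.3]
opening: 85.6
finger_force: 0.0
```

Emit:
{"name": "move_arm", "arguments": {
  "plan": "0.74 -3.9 0 0 0 0 1; 0.74 -3.9 0 0 0 0 1; 0.74 -3.9 0 0 0 0 1; 0.74 -3.9 0 0 0 0 1; 0.74 -3.9 0 0 0 0 1"
}}

```text
clock: 9.57
tcp_pos: [440.5, -333.9, 177.0]
ee_rot: [-0.227, 3.133, 0.0]
contact_force: [1.5, 1.2, 0.2]
opening: 85.7
finger_force: 0.0
```

Emit:
{"name": "move_arm", "arguments": {
  "plan": "0 0 0 0 0 -6.85 1; 0 0 0 0 0 -6.85 1; 0 0 0 0 0 -6.85 1; 0 0 0 0 0 -6.85 1; 0 0 0 0 0 -6.85 1"
}}

```text
clock: 9.98
tcp_pos: [440.9, -332.1, 176.8]
ee_rot: [1.148, -2.924, -0.001]
contact_force: [-0.4, 0.5, 1.0]
opening: 85.5
finger_force: 0.0
```

Emit:
{"name": "move_arm", "arguments": {
  "plan": "0 0 0 0 0 -6.85 1; 0 0 0 0 0 -6.85 1; 0 0 0 0 0 -6.85 1; 0 0 0 0 0 -6.85 1; 0 0 0 0 0 -6.85 1"
}}

```text
clock: 10.4
tcp_pos: [441.0, -331.9, 176.9]
ee_rot: [1.959, -2.456, -0.001]
contact_force: [-0.2, -0.8, -0.3]
opening: 85.1
finger_force: 0.0
```

Emit:
{"name": "move_arm", "arguments": {
  "plan": "0 0 0 0 0 -6.85 1; 0 0 0.6 0 0 0 1; 0 0 0 0 0 0 1; 0 0 0 0 0 0 1"
}}

```text
clock: 10.73
tcp_pos: [440.3, -331.3, 170.2]
ee_rot: [2.092, -2.343, -0.003]
contact_force: [-0.0, 0.0, -0.4]
opening: 85.2
finger_force: 0.0
```

```bash
python3 look.py w5.png long_plate_mid:19
python3 - <<'E'
from h import *
np.set_printoptions(precision=1,suppress=True)
o=robot.get_obs();p=robot.capture("wrist")
for r in robot.regions_of(p,"long_plate")[:2]:
    m=r["region"].astype(np.uint8);c=max(cv2.findContours(m,0,2)[0],key=cv2.contourArea);b=cv2.minAreaRect(c)
    print(r["score"],r["extent"],b,[pix2w(p,u,8,o)[:2] for u in cv2.boxPoints(b)])
E
```

```text
[ 440.3 -331.3  170.2] -96.48570688730422 [-0.   0.  -0.4]
long_plate_mid 0.91 [254.7 181.4] [ 439.1 -330.4   19. ]
0.8 [235.1, 103.1, 275.6, 248.0] ((254.5, 174.0), (142.0, 39.0), 90.0) [array([ 451.2, -416.8]), array([ 409.4, -412. ]), array([ 424.6, -243.9]), array([ 473.1, -249.3])]
```

View pics/w5.png

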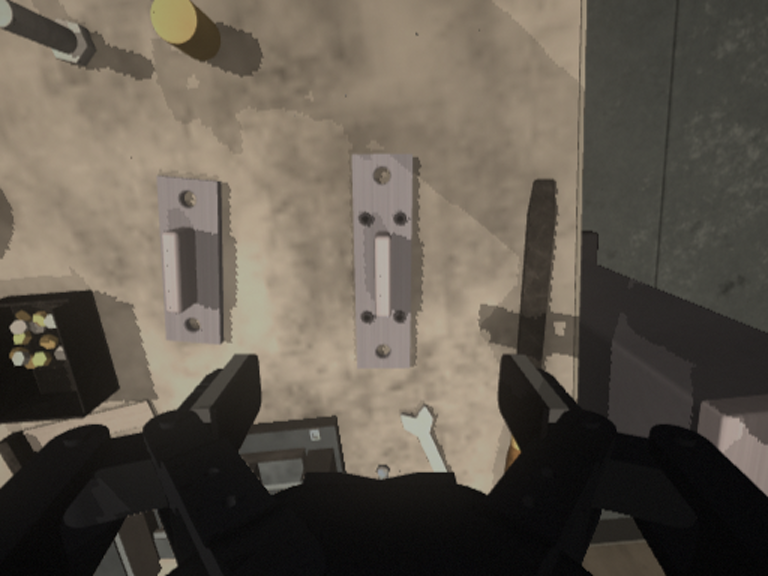

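The long plate fills columns 355–415 and rows 153–367 of the view, with holes at (381.5,174) and (382.5,351). The short plate is to the left at 190 and clear of the fingers.

Run:
```python
from h import *
np.set_printoptions(precision=2,suppress=True)
o=robot.get_obs();p=robot.capture("wrist")
g=cv2.cvtColor(p["pixels"],6)
def hole(u,v):
    w=g[v-8:v+9,u-8:u+9].astype(float);m=np.clip(np.median(w)-15-w,0,None);ys,xs=np.mgrid[v-8:v+9,u-8:u+9];return np.array([(m*xs).sum(),(m*ys).sum()])/m.sum()
# plate edges from region rows
for r in robot.regions_of(p,"long_plate")[:1]:
    m=r["region"]
    for row in(108,120,150,180,210,230,242):
        x=np.where(m[row])[0];print(row,x[0],x[-1],pix2w(p,((x[0]+x[-1])/2,row),8,o))
A=pix2w(p,(254.3,116),8,o);B=pix2w(p,(255,234),8,o);print(hole(254,116),hole(255,234))
d=A-B;print(A,B,(A+B)/2,np.linalg.norm(d),np.degrees(np.arctan2(d[1],d[0])))
M=(A+B)/2;yaw=np.degrees(np.arctan2(d[1],d[0]))
delta(o,[M[0],M[1],11],yaw)
```

```text
108 235 275 [ 430.54 -409.4     8.  ]
120 236 274 [ 431.91 -396.89    8.  ]
150 236 274 [ 435.47 -364.27    8.  ]
180 237 273 [ 439.27 -329.62    8.  ]
210 238 273 [ 442.7  -292.64    8.  ]
230 238 273 [ 445.53 -266.68    8.  ]
242 238 272 [ 447.91 -250.62    8.  ]
[253.33 116.56] [254.22 234.77]
[ 432.21 -401.18    8.  ] [ 446.73 -261.42    8.  ] [ 439.47 -331.3     8.  ] 140.50713917768573 -95.93058390734663
shift cm [-0.01  0.11 16.04] turn deg [-0.   -0.   -0.47] tcp [ 440.5 -331.5  171.4] yaw -96.4
```

Emit:
{"name": "move_arm", "arguments": {
  "plan": "0 0 3.9 0 0 -0.3 1; 0 0 3.9 0 0 0 1; 0 0 3.9 0 0 0 1; 0 0 3.2 0 0 0 1; 0 0 1 0 0 0 1"
}}

```text
clock: 11.45
tcp_pos: [436.8, -328.0, 6.3]
ee_rot: [2.1, -2.335, -0.016]
contact_force: [-1.2, 0.6, -1.5]
opening: 85.7
finger_force: 0.0
```

Emit:
{"name": "move_arm", "arguments": {
  "plan": "0 0 0 0 0 0 0.4; 0 0 0 0 0 0 0.4; 0 0 0 0 0 0 0.2; 0 0 0 0 0 0 0.2; 0 0 0 0 0 0 0"
}}

```text
clock: 11.87
tcp_pos: [442.1, -333.1, 15.3]
ee_rot: [-2.101, 2.335, -0.008]
contact_force: [0.4, 0.0, 0.2]
opening: 25.7
finger_force: 0.0
```

Emit:
{"name": "move_arm", "arguments": {
  "plan": "0 0 0 0 0 0 0; 0 0 0 0 0 0 0; 0 0 0 0 0 0 0; 0 0 0 0 0 0 0; 0 0 0 0 0 0 0"
}}

```text
clock: 12.28
tcp_pos: [441.1, -332.6, 14.6]
ee_rot: [2.101, -2.335, 0.005]
contact_force: [-2.3, 0.1, 6.6]
opening: 10.2
finger_force: 72.1
```

Emit:
{"name": "move_arm", "arguments": {
  "plan": "0 0 -0.5 0 0 0 0; 0 0 -1.5 0 0 0 0; 0 0 -2.5 0 0 0 0; 0 0 -3 0 0 0 0; 0 0 -3 0 0 0 0",
  "squeeze": 100
}}

```text
clock: 12.7
tcp_pos: [439.2, -330.0, 116.3]
ee_rot: [-2.101, 2.335, 0.008]
contact_force: [0.2, -0.3, -3.2]
opening: 9.8
finger_force: 97.8
```

Emit:
{"name": "move_arm", "arguments": {
  "plan": "0 0 -3 0 0 0 0; 0 0 -2 0 0 0 0; 0 0 -1 0 0 0 0; 0 0 0 0 0 0 0; 0 0 0 0 0 0 0"
}}

```text
clock: 13.12
tcp_pos: [440.2, -331.1, 176.3]
ee_rot: [-2.101, 2.335, 0.002]
contact_force: [-0.4, 1.1, -3.9]
opening: 10.2
finger_force: 98.0
```

```bash
python3 look.py w6.png long_plate_mid:19
python3 - <<'E'
from h import *
o=robot.get_obs();delta(o,[465,66.8,176],188.2);print(o["joints"])
E
```

```text
[ 440.2 -331.1  176.3] -96.04154805536403 [-0.4  1.1 -3.9]
long_plate_mid 0.74 [253.1 246.4] [ 449.7 -247.3   19. ]
shift cm [-3.977e+01  1.630e+00 -2.000e-02] turn deg [3.000e-01 1.000e-02 7.576e+01] tcp [ 439.4 -330.4  174.6] yaw -96.04
[-7.66821018e-01  1.11901417e-01  5.43576970e-02  1.51815299e+00
  9.44191664e-05 -2.23212626e+00]
```

View pics/w6.png

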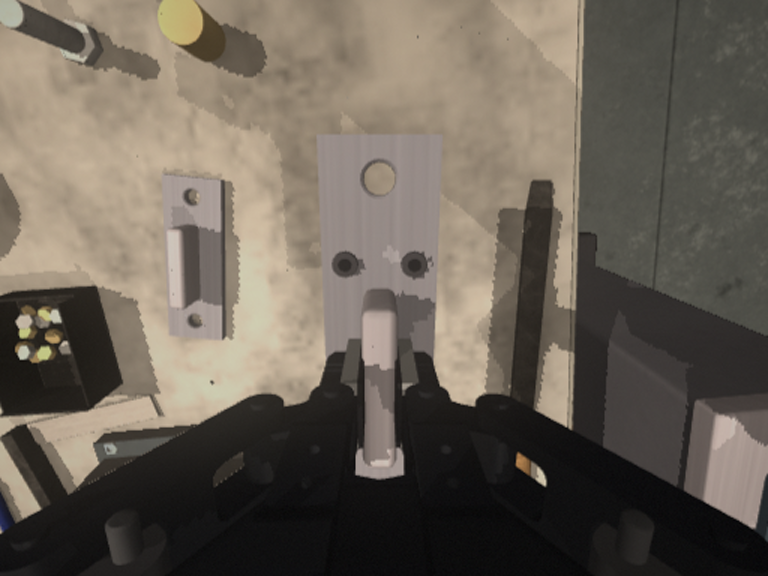

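The plate is held square, with its near hole at view (378,178). Carrying it to the fixture.

Emit:
{"name": "move_arm", "arguments": {
  "plan": "-1 0.1 0 0 0 0 0; -2.5 0.1 0 0 0 0 0; -3.5 0.15 0 0 0 0 0; -3.9 0.15 0 0 0 0 0; -3.9 0.15 0 0 0 0 0"
}}

```text
clock: 13.63
tcp_pos: [448.3, -181.2, 175.5]
ee_rot: [2.099, -2.337, -0.006]
contact_force: [1.7, 0.1, -3.1]
opening: 9.8
finger_force: 97.9
```

Emit:
{"name": "move_arm", "arguments": {
  "plan": "-3.9 0.15 0 0 0 0 0; -3.9 0.15 0 0 0 0 0; -3.9 0.15 0 0 0 0 0; -3.9 0.15 0 0 0 0 0; -3.9 0.15 0 0 0 0 0"
}}

```text
clock: 14.05
tcp_pos: [460.9, 13.7, 175.8]
ee_rot: [2.1, -2.334, -0.004]
contact_force: [1.4, -0.1, -2.7]
opening: 10.0
finger_force: 97.9
```

Emit:
{"name": "move_arm", "arguments": {
  "plan": "-3 0.1 0 0 0 0 0; -1.7 0.1 0 0 0 0 0; -0.8 0.1 0 0 0 2 0; 0 0 0 0 0 5 0; 0 0 0 0 0 6.9 0"
}}

```text
clock: 14.47
tcp_pos: [463.7, 67.7, 175.6]
ee_rot: [1.799, -2.572, -0.004]
contact_force: [0.3, 0.0, -3.9]
opening: 10.1
finger_force: 97.9
```

Emit:
{"name": "move_arm", "arguments": {
  "plan": "0 0 0 0 0 6.9 0; 0 0 0 0 0 6.9 0; 0 0 0 0 0 6.9 0; 0 0 0 0 0 6.9 0; 0 0 0 0 0 6.9 0"
}}

```text
clock: 14.88
tcp_pos: [463.8, 66.8, 175.6]
ee_rot: [0.95, -2.991, -0.002]
contact_force: [-0.7, 0.4, -4.5]
opening: 10.1
finger_force: 97.9
```

Emit:
{"name": "move_arm", "arguments": {
  "plan": "0 0 0 0 0 6.9 0; 0 0 0 0 0 6.9 0; 0 0 0 0 0 6.8 0; 0 0 0 0 0 5 0; 0 0 0 0 0 2.5 0"
}}

```text
clock: 15.3
tcp_pos: [463.8, 66.7, 175.7]
ee_rot: [0.199, -3.132, -0.001]
contact_force: [-0.1, -0.5, -3.6]
opening: 10.2
finger_force: 97.9
```

Emit:
{"name": "move_arm", "arguments": {
  "plan": "0 0 0 0 0 0 0; 0 0 0 0 0 0 0; 0 0 0 0 0 0 0"
}}

```text
clock: 15.55
tcp_pos: [464.6, 66.4, 176.5]
ee_rot: [0.206, -3.133, -0.0]
contact_force: [0.1, 0.6, -3.4]
opening: 10.1
finger_force: 97.9
```

```bash
cat > hole.py <<'E'
from h import *
np.set_printoptions(precision=2,suppress=True)
o=robot.get_obs();p=robot.capture("wrist")
K=np.array(p["mtx"]);T=np.array(p["mount"])
def tool(uv,zt):
    d=T[:3,:3]@((np.linalg.inv(K)@np.array([uv[0],uv[1],1.]))*[1,-1,-1]);c=T[:3,3];return c+d*(zt-c[2])/d[2]
print("tcp",o["tcp_pos"],"yaw",tyaw(o),o["contact_force"],"rot",np.degrees(R.from_rotvec(o["ee_rot"]).as_matrix()[:2,2]))
print("hole tool",tool((252,118.7),6.5))
for q in("fixed_pin","carriage_pin"):
    for r in robot.pinpoint(p,q)[:2]: print(q,r["score"],r["centre"],pix2w(p,r["centre"],56,o))
delta(o,[465,66.8,90],188.2)
E
python3 hole.py
```

```text
tcp [464.63  66.44 176.54] yaw -172.46641097989738 [ 0.08  0.57 -3.4 ] rot [-0.1   0.01]
hole tool [67.26 -0.26  6.5 ]
fixed_pin 0.86 [252.4, 117.5] [397.38  57.43  56.  ]
shift cm [-0.06  0.03  8.65] turn deg [ 0.02 -0.09 -0.67] tcp [464.6  66.4 176.5] yaw -172.47
```

Emit:
{"name": "move_arm", "arguments": {
  "plan": "0 0 1.5 0 0 -0.6 0; 0 0 3 0 0 0 0; 0 0 3 0 0 0 0; 0 0 1.2 0 0 0 0; 0 0 0.5 0 0 0 0"
}}

```text
clock: 16.12
tcp_pos: [462.6, 66.2, 82.2]
ee_rot: [0.22, -3.127, -0.001]
contact_force: [-1.1, 0.3, -4.2]
opening: 10.1
finger_force: 97.8
```

Emit:
{"name": "move_arm", "arguments": {
  "plan": "0 0 0 0 0 0 0; 0 0 0 0 0 0 0"
}}

```text
clock: 16.28
tcp_pos: [466.3, 66.1, 86.7]
ee_rot: [-0.221, 3.132, -0.0]
contact_force: [0.8, 0.8, -3.5]
opening: 10.4
finger_force: 97.8
```

```bash
python3 hole.py
python3 - <<'E'
from h import *
w=robot.capture("wrist");t=robot.capture("scene")
a=cv2.resize(w["pixels"][70:200,190:320],(520,520),interpolation=2);b=cv2.resize(t["pixels"][110:210,110:160+50],(280,280),interpolation=2)
b=cv2.copyMakeBorder(b,0,240,0,0,0);cv2.imwrite("pics/c1.png",np.hstack([a,b]))
E
```

```text
tcp [466.27  66.15  86.66] yaw -171.9374925515459 [ 0.79  0.81 -3.47] rot [0.1 0. ]
hole tool [67.26 -0.27  6.5 ]
fixed_pin 0.61 [255.4, 113.0] [396.27  58.01  56.  ]
shift cm [ 0.12  0.08 -0.33] turn deg [-0.01  0.1  -0.14] tcp [466.3  66.1  86.7] yaw -171.94
```

View pics/c1.png

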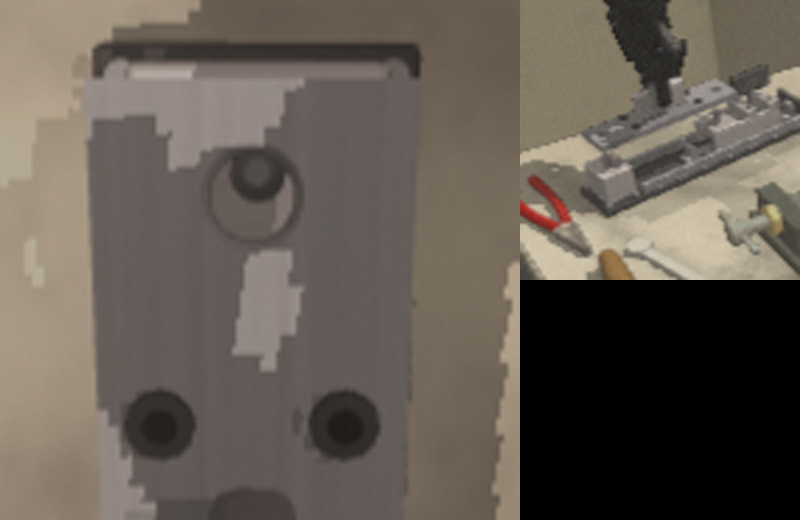

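```bash
sed -i '$d' hole.py
cat >> hole.py <<'E'
import sys
h=tool(eval(sys.argv[1]),6.5);f=tool(eval(sys.argv[2]),o["tcp_pos"][2]-56)
print("hole",h,"pin",f,"shift tool mm",(f-h)[:2])
E
python3 hole.py "(253.5,118.75)" "(254.5,113)"
```

```text
tcp [466.67  66.13  87.1 ] yaw -171.94203748943457 [-0.63 -0.53 -5.  ] rot [ 0.18 -0.  ]
hole tool [67.26 -0.27  6.5 ]
fixed_pin 0.76 [256.0, 116.0] [398.42  58.62  56.  ]
hole [67.24  0.53  6.5 ] pin [70.51  1.22 31.1 ] shift tool mm [3.27 0.69]
```

Emit:
{"name": "move_arm", "arguments": {
  "plan": "0.33 0.06 0.4 0 0 -0.1 0; 0 0 0.4 0 0 0 0; 0 0 0.3 0 0 0 0; 0 0 0 0 0 0 0; 0 0 0 0 0 0 0"
}}

```text
clock: 17.1
tcp_pos: [461.5, 66.3, 73.7]
ee_rot: [0.223, -3.132, -0.0]
contact_force: [0.2, -0.5, -3.2]
opening: 9.9
finger_force: 97.8
```

```bash
cat > circ.py <<'E'
from h import *
o=robot.get_obs();print(np.round(o["tcp_pos"],2),tyaw(o).round(2),np.round(o["contact_force"],1))
for i in range(2):
    p=robot.capture("wrist");g=cv2.cvtColor(p["pixels"],6)[95:140,232:278]
    G=cv2.GaussianBlur(cv2.resize(g,None,fx=4,fy=4,interpolation=2),(5,5),0)
    c=cv2.HoughCircles(G,3,1.5,10,param1=80,param2=0.5,minRadius=36,maxRadius=56) if False else cv2.HoughCircles(G,cv2.HOUGH_GRADIENT,1,4,param1=60,param2=12,minRadius=36,maxRadius=54)
    print(None if c is None else [(232+x/4,95+y/4,r/4) for x,y,r in c[0][:2].tolist()])
# ascii view of the hole
print("\n".join(" ".join("%3d"%v for v in r[6:38:1]) for r in g[8:40]))
E
python3 circ.py
```

```text
[461.48  66.28  73.71] -171.84 [ 0.2 -0.5 -3.2]
[(251.875, 119.375, 11.225000381469727), (252.875, 117.875, 12.324999809265137)]
[(251.875, 119.125, 11.199999809265137), (253.125, 118.875, 10.350000381469727)]
137 136 138 140 141 140 139 138 137 138 139 140 139 137 138 137 138 137 138 139 138 137  98  91  92  93  95  95  95  94  93  93
135 136 138 140 141 139 139 138 136 137 138 140 138 138 137 138 137 138 138 139 139 125  96  91  92  93  94  96  95  93  93  93
135 136 137 141 141 140 139 137 136 138 126 122 120 118 118 117 119 118 120 122 123  98  91  91  92  93  94  95  96  94  94  92
135 135 137 141 141 140 139 138 134 133  94  80  76  74  70  68  72  72  75  79  85  89  91  91  92  93  95  95  96  94  93  93
136 136 137 140 140 139 139 134 122 122  80  68  68  67  69  67  66  66  65  67  70  79  86  90  93  93  94  96  95  94  93  92
136 135 137 141 140 140 135 123 115 103  75  64  73  77  80  78  76  77  71  66  64  67  73  85  92  93  94  95  96  93  93  92
136 136 137 140 140 136 113 101  99  80  78  79  92  93  93  94  94  93  86  78  68  63  65  72  86  92  95  96  95  93  9
[... 2505 characters left out ...]
  55  66  74  72  79  79  85  91  92  94  95  94  92  91  91
 91  91  91  93  93  92  92  90  87  87  86  82  80  72  67  65  69  74  74  80  83  82  85  90  91  92  95  95  94  93  92  91
 90  90  91  92  93  93  92  91  89  89  87  87  87  86  85  84  84  84  95 105 109  90  89  90  91  92  94  95  94  92  91  91
 90  89  91  92  93  93  91  91  90  91  91  90  90  88  87  87  88  87 121 136 137  98  90  90  91  93  94  95  93  92  92  91
 91  89  91  92  93  93  91  91  91  91  92  93  92  91  91  90  91 110 133 137 137  99  90  90  91  92  93  95  93  92  92  91
 90  90  90  92  93  93  92  91  90  90  91  91  92  91  92  91  91 132 137 137 137  98  90  90  91  91  94  94  94  92  91  90
```

Emit:
{"name": "move_arm", "arguments": {
  "plan": "-0.23 -0.02 0 0 0 0 0; 0 0 0 0 0 0 0; 0 0 0 0 0 0 0; 0 0 0 0 0 0 0"
}}

```text
clock: 17.53
tcp_pos: [464.5, 66.4, 74.6]
ee_rot: [-0.223, 3.133, -0.0]
contact_force: [-0.1, -0.7, -4.2]
opening: 10.1
finger_force: 97.8
```

```bash
python3 circ.py
```

```text
[464.52  66.41  74.56] -171.84 [-0.1 -0.7 -4.2]
[(251.875, 118.875, 11.375), (250.875, 119.125, 12.175000190734863)]
[(252.125, 118.875, 11.100000381469727), (251.125, 118.625, 11.975000381469727)]
137 137 139 141 141 141 139 138 137 138 139 140 140 138 138 139 138 139 137 139 140 100  92  92  92  93  95  95  95  94  93  93
136 136 138 141 142 140 139 138 137 138 139 140 140 139 139 139 138 126 123 125 124  97  92  92  93  93  94  96  96  94  93  93
136 136 138 141 141 140 139 138 137 138 140 136 134 122 118 117 119  92  87  90  93  93  92  92  93  93  95  96  97  94  93  93
136 137 138 141 141 140 139 139 134 134 132 127 124  83  70  70  72  72  73  79  86  90  91  91  93  93  95  95  96  94  94  93
137 136 138 141 141 141 139 135 123 123 118 110 107  77  70  67  67  66  66  67  72  78  86  91  93  94  94  95  96  94  94  93
136 136 138 141 142 140 135 123 115 102 101  86  86  83  80  77  76  76  71  66  66  66  73  85  92  93  94  95  96  94  93  93
136 136 138 141 142 136 114 102  99  76  78  79  91  92  86  86  89  92  87  77  70  66  67  73  87  93  95  96  96  94  93  94
121 12
[... 2493 characters left out ...]
  85  84  77  73  78  79  86  91  92  94  96  94  93  93  92
 91  91  91  93  94  94  92  91  89  87  86  83  79  78  79  79  77  76  81  81  83  81  85  90  91  93  94  95  94  93  91  92
 91  91  92  93  94  93  92  92  90  90  88  88  87  87  85  85  84  92 105 107 109  90  90  90  91  92  95  95  94  93  93  92
 91  91  91  93  94  93  92  91  91  91  91  90  90  88  88  86  88 116 124 137 138  98  89  91  91  93  94  96  94  93  93  92
 90  90  91  93  93  93  92  91  91  92  92  93  92  92  92  91  91 133 137 137 137  98  90  90  91  93  94  95  94  93  93  92
 90  89  90  93  93  92  92  92  91  91  92  93  92  92  92  91  91 133 137 137 138  98  90  90  91  91  94  94  93  92  92  92
```

The pin is now centred in the hole to about 0.5 mm, so I'm lowering.

Emit:
{"name": "move_arm", "arguments": {
  "plan": "0.02 0 0.3 0 0 0 0; 0 0 0.3 0 0 0 0; 0 0 0.3 0 0 0 0; 0 0 0.2 0 0 0 0; 0 0 0.1 0 0 0 0"
}}

```text
clock: 18.05
tcp_pos: [463.6, 66.4, 61.6]
ee_rot: [0.223, -3.132, -0.0]
contact_force: [0.1, -0.1, -4.3]
opening: 9.8
finger_force: 97.9
```

Emit:
{"name": "move_arm", "arguments": {
  "plan": "0 0 0 0 0 0 0; 0 0 0 0 0 0 0"
}}

```text
clock: 18.22
tcp_pos: [464.0, 66.4, 62.2]
ee_rot: [0.223, -3.133, -0.0]
contact_force: [0.6, 0.5, -4.3]
opening: 9.5
finger_force: 97.9
```

Emit:
{"name": "move_arm", "arguments": {
  "plan": "0 0 0.2 0 0 0 0; 0 0 0.15 0 0 0 0; 0 0 0.1 0 0 0 0; 0 0 0 0 0 0 0; 0 0 0 0 0 0 0"
}}

```text
clock: 18.63
tcp_pos: [464.1, 66.4, 57.8]
ee_rot: [0.223, -3.133, -0.0]
contact_force: [0.1, -0.6, -4.2]
opening: 10.1
finger_force: 97.9
```

Emit:
{"name": "move_arm", "arguments": {
  "plan": "0 0 0.1 0 0 0 0; 0 0 0 0 0 0 0; 0 0 0 0 0 0 0"
}}

```text
clock: 18.88
tcp_pos: [464.2, 66.4, 56.9]
ee_rot: [-0.223, 3.134, 0.0]
contact_force: [-0.6, -0.4, -4.2]
opening: 10.4
finger_force: 97.9
```

Emit:
{"name": "move_arm", "arguments": {
  "plan": "0 0 0.1 0 0 0 0; 0 0 0 0 0 0 0; 0 0 0 0 0 0 0"
}}

```text
clock: 19.13
tcp_pos: [464.4, 66.4, 56.7]
ee_rot: [-0.224, 3.133, -0.0]
contact_force: [-1.4, 0.2, 1.1]
opening: 9.8
finger_force: 98.8
```

Emit:
{"name": "move_arm", "arguments": {
  "plan": "0 0 0.1 0 0 0 0; 0 0 0 0 0 0 0; 0 0 0 0 0 0 0"
}}

```text
clock: 19.38
tcp_pos: [464.6, 66.4, 56.6]
ee_rot: [-0.223, 3.132, -0.0]
contact_force: [-4.2, 0.3, 6.6]
opening: 10.2
finger_force: 99.6
```

Contact comes at TCP z 56.7, which is 42 + 14.7 mm, so the plate is flush. Releasing and retreating.

Emit:
{"name": "move_arm", "arguments": {
  "plan": "0 0 0 0 0 0 0.3; 0 0 0 0 0 0 0.6; 0 0 0 0 0 0 1; 0 0 0 0 0 0 1; 0 0 0 0 0 0 1"
}}

```text
clock: 19.8
tcp_pos: [464.3, 66.4, 54.8]
ee_rot: [-0.223, 3.133, 0.0]
contact_force: [-0.1, 0.3, -0.2]
opening: 70.1
finger_force: 0.0
```

Emit:
{"name": "move_arm", "arguments": {
  "plan": "0 0 0 0 0 0 1; 0 0 0 0 0 0 1; 0 0 -1 0 0 0 1; 0 0 -3 0 0 0 1; 0 0 -3.5 0 0 0 1"
}}

```text
clock: 20.22
tcp_pos: [461.7, 66.4, 128.5]
ee_rot: [0.223, -3.127, -0.001]
contact_force: [1.0, -0.1, -0.1]
opening: 85.4
finger_force: 0.0
```

Emit:
{"name": "move_arm", "arguments": {
  "plan": "0 0 -3.5 0 0 0 1; 0 0 -2 0 0 0 1; 0 0 0 0 0 0 1; 0 0 0 0 0 0 1"
}}

```text
clock: 20.55
tcp_pos: [465.6, 66.4, 187.5]
ee_rot: [-0.223, 3.129, -0.001]
contact_force: [-0.7, 0.1, 0.3]
opening: 85.5
finger_force: 0.0
```

Run:
```python
from h import *
o=robot.get_obs();print(o["clock"],o["tcp_pos"])
w=robot.capture("wrist");t=robot.capture("scene")
a=cv2.resize(w["pixels"][60:384,130:380],(463,600),interpolation=2);b=cv2.resize(t["pixels"][130:190,120:225],(337,193),interpolation=2)
b=cv2.copyMakeBorder(b,0,407,0,0,0);cv2.imwrite("pics/c2.png",np.hstack([a,b]))
```

```text
20.55 [465.61890465  66.35269281 187.51674181]
```

View pics/c2.png

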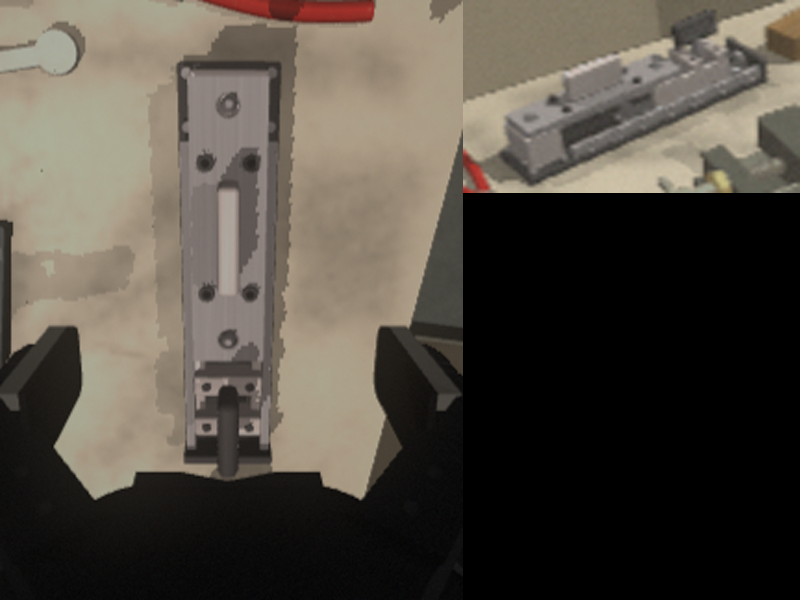

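The plate lies flush with both pins showing in its holes, at crop (228,104) and (228,338), and the bar is down.

```bash
python3 -c "
from rig import robot
print(robot.close_job())"
```

```text
the job is handed in; nothing more can be done
None
```

The job is handed in: the carriage is in the 140 mm notch with the release bar down, and the long plate lies flush over both pins; it took about 20.6 s of the 54 s allowed, and the arm did not touch the short plate, brass, gauge or spanner.

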